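# Clear the old fittings and hold the roller pump's sprung track open

### The job

We are changing the tube in the roller pump. First clear the old line's fittings off the bench: both steel hose adapters go in the shallow wash tray, the used screw cap goes in the deep waste bin. Then, by its thumb post, swing the pump's sprung track away from the rollers right up to its stop and finish while still holding it there, so that I can lay in the new tube; leave the bottle, the beaker and the screwdriver where they are.

Things in the scene. Friction and masses are not known exactly. Their poses are not given: they have to be found in the camera images.
- adapter_a_mid (a point): Centre of a loose stainless hose adapter, 110 g, standing on its flange on the bench: round flange 50 mm across, 4.5 mm thick (coning in up to 9 mm), above it an upright ribbed barb 20 mm across, 56 mm high overall. The point is on its axis 28 mm above its underside; z runs up the barb.
- adapter_b_mid (a point): The same point of the second hose adapter, identical to the first. Centre of a loose stainless hose adapter, 110 g, standing on its flange on the bench: round flange 50 mm across, 4.5 mm thick (coning in up to 9 mm), above it an upright ribbed barb 20 mm across, 56 mm high overall. The point is on its axis 28 mm above its underside; z runs up the barb.
- screw_cap_mid (a point): Centre (half-way up) of a loose ribbed plastic bottle cap, 20 g, a plain disc 48 mm across and 25 mm high lying closed side up on the bench; this point is 12.5 mm above its underside.
- wash_tray: Shallow open tray of natural white polypropylene, fixed: 150 mm along its x, 200 mm along its y, 35 mm high, walls and floor 4 mm, rim 4 mm wider all round. Origin: centre of its underside, z up. It and the deep bin may change places.
- waste_bin: Deep square open bin of the same polypropylene, fixed: 140 by 140 mm, 100 mm high, walls and floor 4 mm, rim 4 mm wider all round. Origin: centre of its underside, z up.
- pump: Bench roller pump, fixed: white housing, steel deck 112 mm above the bench, 220 mm along its x, 200 mm along its y. Origin: centre of its underside; x points from display side to back. On the deck a rotor with four rollers (axis at x 15, y -25 mm, radius 40 mm, top 33 mm above the deck) and at its +y side the track, with a rubber-tipped stop pin beyond it.
- thumb_post (a point): Upright round steel post, 15 mm across, 40 mm tall, on the free end of the track arm. The point is its centre, 151 mm above the bench; top at 171 mm, the arm (24 mm wide there) under it at 131 mm. Its x axis points to the pivot, 130 mm away; opening moves it to its own +y. It may be pinched (turning between the fingers) or pushed from the rotor side; the rollers are some 50 mm from it.
- track_pivot (a point): Point on the track's vertical pivot axis, at the height of the thumb post's centre. The track is a flat steel arm with a black curved shoe facing the rollers, hinged here on a pivot body with a coil spring, top 45 mm above the deck, at x 75, y 35 mm in the pump's frame. Shut, the arm runs from here to the pump's -x.
- track (a joint): Angle of the sprung track, rad: 0 shut against the rotor side (at rest), 0.45 at its hard stop. It grows as the track swings clockwise seen from above, moving the thumb post 58 mm in an arc. The spring always drives it shut: about 4 N at the post when shut, 8 N at the stop; it springs shut if let go.
- media_bottle: Bystander: loose capped laboratory bottle of amber medium, 70 mm across, 140 mm high. Origin: centre of its underside.
- beaker: Bystander: loose steel beaker, 62 mm across, 70 mm high. Origin: centre of its underside.
- screwdriver: Bystander: loose screwdriver, 170 mm long, lying along its own x. Origin: under its middle.

How it is judged:
By the outcome, as a careful person would: the job done as asked, in the order asked, and still so for the second after the job is handed in, while the arm keeps its last pose, push and grip.
It also fails if it takes over 72 s, if anything falls off the work surface, if the arm or the gripper's body presses on something with over 40 N, if the wrist force passes 120 N, or if a joint passes its speed limit or range.

### The arm

A 6-joint arm with a two-finger parallel gripper is mounted at the origin on the work surface. World frame = base frame: x ahead of the robot, y to its left, z up, the work surface at z = 0. Lengths are in m, angles in rad, forces in N, time in s.
With the tool pointing down it reaches from about 0.425 to 0.925 m from the base axis. Payload 12.5 kg.
Tool frame: the origin (TCP) lies on the centre line of the jaws, within the pads' length; the fingertips stand 8 mm ahead of it and the grasp point (between the pads) lies 11 mm behind it (robot.nose_length is the distance from the TCP to the fingertips, in m); x points along the fingers, y is the direction in which the jaws open and shut, and the axes are right-handed (so a half turn about x gives the same grasp; the last joint's range is limited). The gripper opens to 85 mm and grips with 20 to 120 N. Pads are 22 mm wide; open, the fingers measure 114 mm over their backs; the gripper's body (76 mm by 85 mm) begins 54 mm behind the grasp point. The pads swing forward as they close: fully open they stand 13 mm farther back than shut.
Start: joints at [-1.31, 0.491, 1.559, -0, 1.092, -0.106], TCP at [0.224, -0.583, 0.239] pointing down, gripper open.
Joint ranges: [-3.1, 3.1], [-0.84, 2.19], [0.05, 2.79], [-1.13, 4.28], [0.06, 2.93], [-2.69, 2.69]. Speed limits (rad/s): [2.22, 2.22, 2.79, 3.14, 3.14, 3.14].

### API

Orientations are given as a rotation vector (axis times angle).
In Python, from rig import robot gives the robot as it stands. The module is installed in compiled form; this text tells all that it offers.
- The arm moves only by the shell command python3 -m handwheel 'ROWS'. ROWS is JSON, a list of rows, each a list of 7 numbers: the turn, a rotation vector about the tool's x, y, z in degrees, then the shift along the tool's x, y, z in mm, then the closure, from 0 (fully open) to 1 (shut). In form: [[ax, ay, az, tx, ty, tz, hand], ...]. A call has exactly 10 rows; each row shifts and turns the commanded pose from where the row before left it, along the tool's axes as they then stand; what a row does not reach is not made up. A row lasts 1/8 s, in which the tool goes at most 62.5 mm and 10.7 degrees, less where a joint would pass 70% of its speed; a pose out of reach is approached as far as the arm can. A call is refused whole if a number of a shift passes 62.5 or a number of a turn 10.7, either way. A call with a gripper value outside its range is refused whole. The fingers move at their own pace and stop on an object; the grip force is fixed at half the most. Time passes only in rows, so rows that do not move let the fingers close, or fill a call up. It gives the time, the measured TCP pose, the force and the opening at its end, in the units of the state.
- robot.read_state(): the state, without advancing time (a new reading comes with each control period).
- robot.camera(name): name is "scene" or "top" or "wrist"; returns a dict with "img" (420x560x3 uint8, red, green, blue), "fx", "fy", "cx", "cy" (pixels), "R" (3x3) and "t" (3): a world point X has camera coordinates R X + t. Camera axes: x right, y down, z forward; pixel columns grow to the right and rows downward; lengths in m; the calibration is good to about 2 mm. The wrist camera is an equidistant fisheye: a pixel r from the principal point sees the ray r / f radians off the axis. A picture is of the moment at which its call begins. There is no depth.
- robot.close_job(): hands the job in, once; it reports no verdict.
The state is a dict: "clock": time; "joint_positions": joint angles; "joint_velocities": joint speeds; "joint_torque": joint torques, N m; "ee_pos": TCP position; "eef_rot": TCP orientation; "ft_force": force on the tool from outside, world axes, zero at the start; "wrist_torque": the same for the moment, N m; "width": finger opening in m.
Only numpy, scipy, OpenCV 4.12 (cv2) and the standard library are available. Lean on these libraries where they do the work, as an engineer would, in place of code of your own. Each camera call takes 0.05 s, during which the arm holds its last target.

## Working session

There is one attempt and no reset: what is moved stays moved. The work goes in short steps, Python scripts to look and compute and a shell command to move; the robot and the scene stay as the last step left them, time stands still between calls to the robot, and variables do not carry over. Pictures are saved under pics/ and viewed, and the job is handed in when it is done.

```bash
mkdir -p pics; cat > h.py <<'E'
import numpy as np,cv2
from rig import robot
from scipy.spatial.transform import Rotation as Rn
def snap(n,f):
    c=robot.camera(n); cv2.imwrite('pics/'+f,c['img'][:,:,::-1]); 
    np.savez('pics/'+f[:-4]+'.npz',**c); return c
def load(f): return dict(np.load('pics/'+f+'.npz'))
def ray(c,u,v):
    R=np.array(c['R']);t=np.array(c['t']); d=R.T@np.array([(u-c['cx'])/c['fx'],(v-c['cy'])/c['fy'],1]); return -R.T@t,d
def onz(c,u,v,z):
    o,d=ray(c,u,v); return o+d*(z-o[2])/d[2]
def proj(c,X):
    p=np.array(c['R'])@np.array(X)+np.array(c['t']); return c['cx']+c['fx']*p[0]/p[2],c['cy']+c['fy']*p[1]/p[2]
E
python3 - <<'E'
from h import *
for n in('scene','top','wrist'):
    c=snap(n,n+'0.png'); print(n,c['fx'],c['cx'],c['cy'],np.round(-np.array(c['R']).T@c['t'],3).tolist())
s=robot.read_state(); print(s['clock'],s['ee_pos'],Rn.from_rotvec(s['eef_rot']).as_matrix().round(3),s['width'],robot.nose_length)
E
```

```text
scene 397.77084656158746 276.5475943704216 208.54472656152385 [0.975, -0.376, 0.9]
top 465.9004785157196 276.34619150282856 212.01873782389967 [0.476, 0.014, 1.161]
wrist 325.19226210127806 284.0740010145291 202.6196831136507 [0.297, -0.554, 0.374]
0.15 [ 0.22412857 -0.58326349  0.23885362] [[-0.     0.359 -0.933]
 [ 0.001 -0.933 -0.359]
 [-1.    -0.001 -0.   ]] 0.08535474396890141 0.008
```

View pics/top0.png

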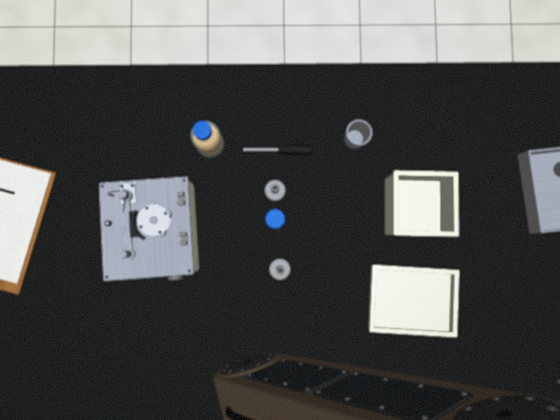

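View pics/scene0.png

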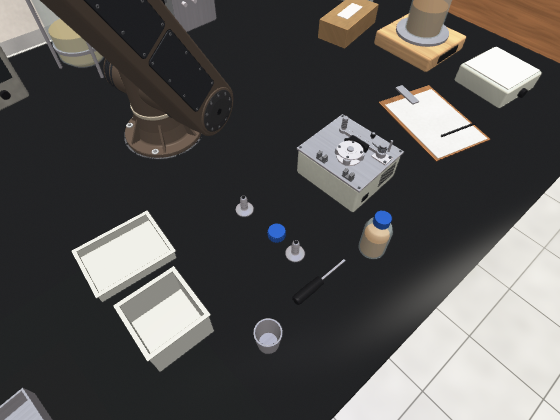

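View pics/wrist0.png

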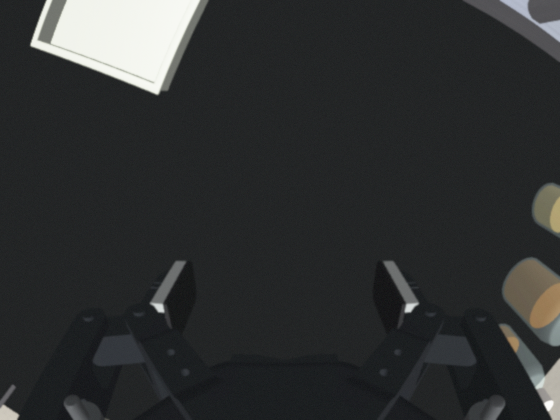

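Top view: adapters at about (275,190) and (280,269), cap at (275,218), deep bin at (422,204), tray at (415,300), and the pump on the left with its thumb post near (128,254). I'll enlarge crops to measure these.

```bash
python3 - <<'E'
from h import *
c=load('top0');s=load('scene0')
a=cv2.resize(c['img'][160:295,90:205],None,fx=5,fy=5,interpolation=cv2.INTER_CUBIC)
cv2.imwrite('pics/tp.png',a[:600,:,::-1])
a=cv2.resize(c['img'][170:290,240:320],None,fx=5,fy=5,interpolation=cv2.INTER_CUBIC)
cv2.imwrite('pics/tc.png',a[:600,:,::-1])
a=cv2.resize(s['img'][105:215,285:415],None,fx=5,fy=5,interpolation=cv2.INTER_CUBIC)
cv2.imwrite('pics/sp.png',a[:,:,::-1])
a=cv2.resize(s['img'][180:280,220:330],None,fx=5,fy=5,interpolation=cv2.INTER_CUBIC)
cv2.imwrite('pics/sc.png',a[:,:,::-1])
E
```

```text
(no output)
```

View pics/tp.png

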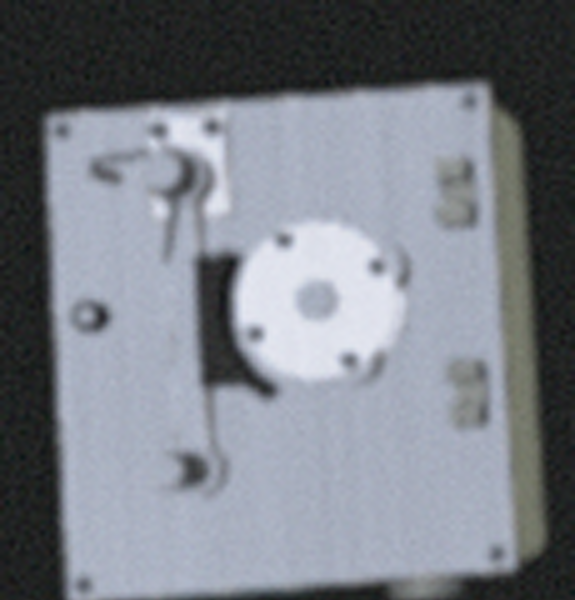

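View pics/tc.png

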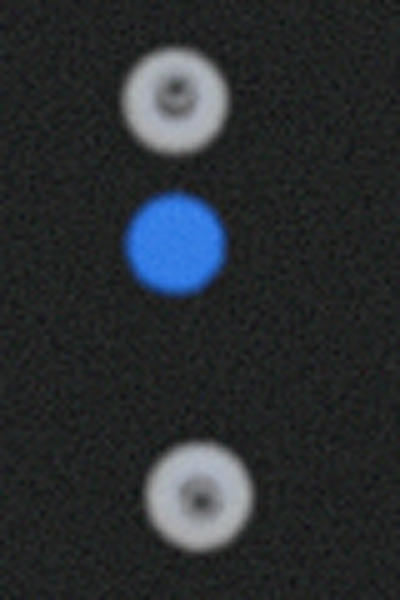

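View pics/sp.png

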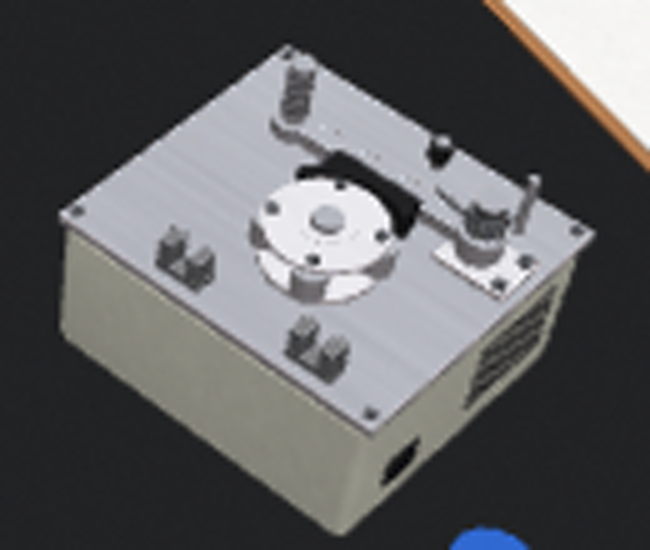

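View pics/sc.png

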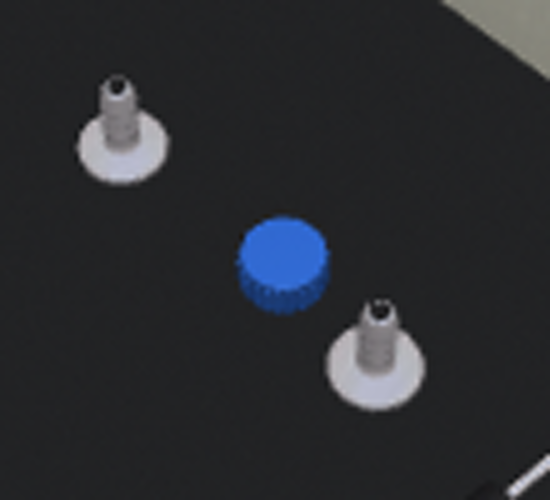

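```bash
python3 - <<'E'
from h import *
c=load('top0');s=load('scene0')
T=lambda x,y,ox,oy:(ox+(x+.5)/5-.5,oy+(y+.5)/5-.5)
for n,p,q,z in(('far',(175,101),(376,367),.0045),('cap',(176,245),(283,253),.025),('near',(199,496),(123,147),.0045),('farT',(176,91),(380,309),.056),('nearT',(201,501),(117,85),.056)):
    print(n,onz(c,*T(*p,240,170),z).round(4),onz(s,*T(*q,220,180),z).round(4))
# pump deck corners, top cam
P=[(44,116),(490,84),(520,570),(66,600)]
W=np.array([onz(c,*T(*p,90,160),.112) for p in P]);print(W.round(4), [np.linalg.norm(W[i]-W[i-1]).round(4) for i in range(4)])
Q=[(288,44),(597,234),(374,436),(60,214)]  # (near-left -x+y),( +x+y),(+x -y),( -x -y)
W2=np.array([onz(s,*T(*p,285,105),.112) for p in Q]);print(W2.round(4))
# rotor centre etc
print('rotor',onz(c,*T(316,300,90,160),.150).round(4),onz(s,*T(328,219,285,105),.150).round(4))
ctr=W.mean(0); xd=(W[0]+W[1]-W[2]-W[3]);xd/=np.linalg.norm(xd);yaw=np.arctan2(xd[1],xd[0]);print(ctr,np.degrees(yaw))
ctr2=W2.mean(0);xd=W2[1]+W2[2]-W2[0]-W2[3];print(ctr2,np.degrees(np.arctan2(xd[1],xd[0])))
E
```

```text
far [0.62   0.0059 0.0045] [0.6233 0.0032 0.0045]
cap [0.5466 0.0063 0.025 ] [0.5491 0.0045 0.025 ]
near [ 0.4237 -0.0039  0.0045] [ 0.4274 -0.0071  0.0045]
farT [0.6184 0.0057 0.056 ] [0.6207 0.0054 0.056 ]
nearT [ 0.4237 -0.004   0.056 ] [ 0.4245 -0.0049  0.056 ]
[[0.6265 0.4048 0.112 ]
 [0.6391 0.2035 0.112 ]
 [0.4201 0.1894 0.112 ]
 [0.4092 0.3911 0.112 ]] [np.float64(0.2177), np.float64(0.2017), np.float64(0.2194), np.float64(0.202)]
[[0.4095 0.3892 0.112 ]
 [0.6292 0.402  0.112 ]
 [0.6434 0.2023 0.112 ]
 [0.4235 0.1899 0.112 ]]
rotor [0.5395 0.2717 0.15  ] [0.5456 0.2664 0.15  ]
[0.52372941 0.29722471 0.112     ] 3.643386734137608
[0.52639717 0.29586867 0.112     ] 3.282037423038284
```

```bash
python3 - <<'E'
from h import *
c=load('top0');s=load('scene0')
a=cv2.resize(c['img'][160:345,360:470],None,fx=3.2,fy=3.2,interpolation=cv2.INTER_CUBIC)
cv2.imwrite('pics/tb.png',a[:,:,::-1])
R=Rn.from_euler('z',3.5,degrees=True).as_matrix();o=np.array([.525,.2965,0])
w=lambda x,y,z:o+R@np.array([x,y,z])
print('post',w(-.055,.035,.151),'pivot',w(.075,.035,.151),'open',w(.075-.13*np.cos(.45),.035+.13*np.sin(.45),.151))
im=a=cv2.resize(c['img'][160:295,90:205],None,fx=5,fy=5,interpolation=cv2.INTER_CUBIC)[:600].copy()
im2=cv2.resize(s['img'][105:215,285:415],None,fx=5,fy=5,interpolation=cv2.INTER_CUBIC)
for X,col in((w(-.055,.035,.171),(255,0,0)),(w(-.055,.035,.131),(0,255,0)),(w(.075,.035,.157),(255,0,0)),(w(.015,-.025,.145),(255,0,0))):
    u,v=proj(c,X);cv2.circle(im,(int((u-90+.5)*5),int((v-160+.5)*5)),4,col,1)
    u,v=proj(s,X);cv2.circle(im2,(int((u-285+.5)*5),int((v-105+.5)*5)),4,col,1)
cv2.imwrite('pics/ov.png',np.hstack([im[:550],im2])[:,:,::-1][:, :1225]) 
cv2.imwrite('pics/ov.png',cv2.resize(np.hstack([im[:550],im2])[:,:,::-1],(800,360)))
E
```

```text
post [0.46796589 0.32807705 0.151     ] pivot [0.59772341 0.33601336 0.151     ] open [0.4774316  0.38530718 0.151     ]
```

View pics/tb.png

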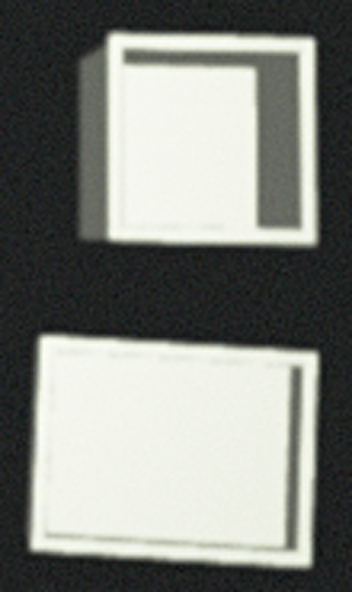

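View pics/ov.png

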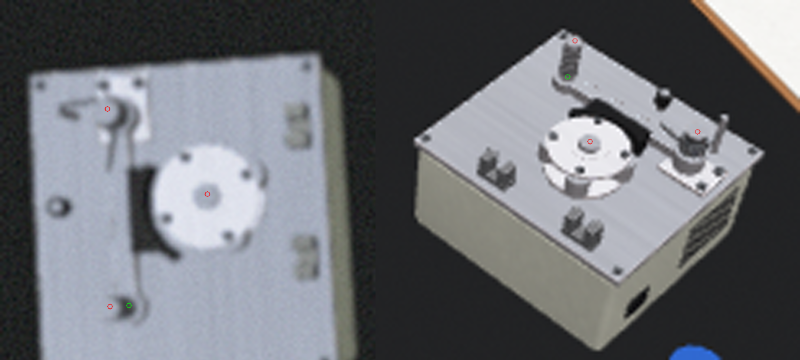

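```bash
python3 - <<'E'
from h import *
c=load('top0');s=load('scene0')
f=lambda p:(360+(p[0]+.5)/3.2-.5,160+(p[1]+.5)/3.2-.5)
for P,z in(([(106,36),(317,38),(317,244),(106,241)],.1),([(40,336),(318,352),(312,566),(30,550)],.035)):
    W=np.array([onz(c,*f(p),z) for p in P]);print(W.round(4).tolist(),W.mean(0).round(4),[np.linalg.norm(W[i]-W[i-1]).round(3) for i in range(4)])
for P,z in(([(115,317),(180,269),(213,318),(160,360)],.1),([(73,254),(151,212),(176,245),(102,297)],.035)):
    W=np.array([onz(s,*p,z) for p in P]);print(W.round(3).tolist(),W.mean(0).round(3))
E
```

```text
[[0.6493, -0.2663, 0.1], [0.6464, -0.4188, 0.1], [0.498, -0.4127, 0.1], [0.5018, -0.2619, 0.1]] [ 0.5739 -0.3399  0.1   ] [np.float64(0.148), np.float64(0.152), np.float64(0.148), np.float64(0.151)]
[[0.4325, -0.2269, 0.035], [0.4181, -0.4363, 0.035], [0.2598, -0.4253, 0.035], [0.2742, -0.2152, 0.035]] [ 0.3462 -0.3259  0.035 ] [np.float64(0.159), np.float64(0.21), np.float64(0.159), np.float64(0.211)]
[[0.526, -0.421, 0.1], [0.521, -0.259, 0.1], [0.662, -0.27, 0.1], [0.663, -0.397, 0.1]] [ 0.593 -0.337  0.1  ]
[[0.275, -0.425, 0.035], [0.29, -0.213, 0.035], [0.421, -0.219, 0.035], [0.427, -0.425, 0.035]] [ 0.353 -0.321  0.035]
```

Measured positions, with the two cameras agreeing within a few mm:

| Item | Position (m) |
|---|---|
| Far adapter | (0.621, 0.005) |
| Cap | (0.548, 0.0055) |
| Near adapter | (0.425, -0.005) |
| Bin centre | (0.575, -0.34) |
| Tray centre | (0.347, -0.325) |
| Thumb post | (0.468, 0.328) |

I'll go above the far adapter first, with the jaws opening along world y.

```bash
python3 -m handwheel '[[10.5,0,0,0,0,0,0],[10.5,0,0,0,0,0,0],[0,0,0,0,-49,-33,0],[0,0,0,0,-49,-33,0],[0,0,0,0,-49,-33,0],[0,0,0,0,-49,-33,0],[0,0,0,0,-49,-33,0],[0,0,0,0,-49,-33,0],[0,0,0,0,-49,-33,0],[0,0,0,0,-49,-33,0]]'
```

```text
clock: 1.4
ee_pos: [0.4889, -0.1896, 0.2393]
eef_rot: [2.221, 0.0, -2.221]
ft_force: [0.2, -0.7, 0.3]
width: 0.0853
```

```bash
python3 -m handwheel '[[0,0,0,0,-49,-33,0],[0,0,0,0,-49,-33,0],[0,0,0,0,-49,-33,0],[0,0,0,0,-48,-33,0],[0,0,0,40,0,0,0],[0,0,0,40,0,0,0],[0,0,0,40,0,0,0],[0,0,0,0,0,0,0],[0,0,0,0,0,0,0],[0,0,0,0,0,0,0]]'; python3 -c "
from h import *
snap('wrist','w1.png');s=robot.read_state();print(s['joint_positions'],s['ee_pos'])"
```

```text
clock: 2.65
ee_pos: [0.6207, 0.0036, 0.1211]
eef_rot: [2.224, -0.0, -2.218]
ft_force: [0.6, 0.5, 0.3]
width: 0.0851
[-1.00570955e-01  6.17589978e-01  1.68598135e+00 -1.37723794e-04
  8.35505643e-01  1.47007202e+00] [0.6205909  0.0035846  0.12093559]
```

View pics/w1.png

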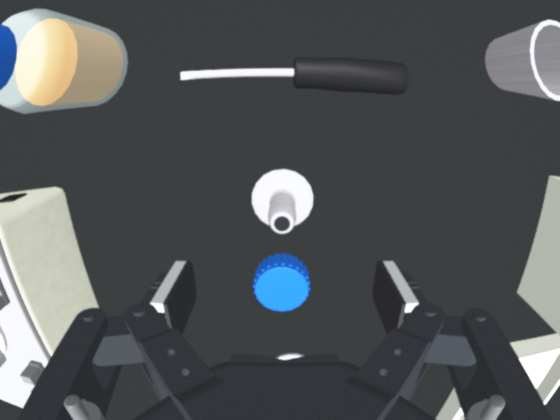

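```bash
cat >> h.py <<'E'
def fray(c,u,v):
    R=np.array(c['R']);t=np.array(c['t']); dx,dy=u-c['cx'],v-c['cy'];r=np.hypot(dx,dy)+1e-9;th=r/c['fx']
    d=R.T@np.array([np.sin(th)*dx/r,np.sin(th)*dy/r,np.cos(th)]);return -R.T@t,d
def fonz(c,u,v,z):
    o,d=fray(c,u,v);return o+d*(z-o[2])/d[2]
E
python3 - <<'E'
from h import *
c=load('w1')
print(fonz(c,282.5,199,.0045),fonz(c,282,224,.056),fonz(c,281.5,289,.025))
E
```

```text
[0.62012305 0.00541961 0.0045    ] [0.61872773 0.00554155 0.056     ] [0.54727215 0.00629802 0.025     ]
```

The wrist view agrees: flange centre at pixel (282,199) and barb top at (282,224) put the adapter at (0.620, 0.0055). I'll descend and grip.

```bash
python3 -m handwheel '[[0,0,0,32,-2,1,0],[0,0,0,32,0,0,0],[0,0,0,32,0,0,0],[0,0,0,0,0,0,0],[0,0,0,0,0,0,1],[0,0,0,0,0,0,1],[0,0,0,0,0,0,1],[0,0,0,0,0,0,1],[0,0,0,0,0,0,1],[0,0,0,0,0,0,1]]'
```

```text
clock: 3.95
ee_pos: [0.6193, 0.0056, 0.0241]
eef_rot: [2.222, 0.0, -2.22]
ft_force: [-1.7, 0.0, 5.7]
width: 0.019
```

```bash
python3 -m handwheel '[[0,0,0,-30,0,0,1],[0,0,0,-45,0,0,1],[0,0,0,-45,0,0,1],[0,0,0,0,47,33,1],[0,0,0,0,47,33,1],[0,0,0,0,47,33,1],[0,0,0,0,47,33,1],[0,0,0,0,47,33,1],[0,0,0,0,47,33,1],[0,0,0,0,47,33,1]]'; python3 -c "
from h import *
snap('wrist','w2.png');snap('top','t2.png')"
```

```text
clock: 5.2
ee_pos: [0.3869, -0.3248, 0.1436]
eef_rot: [2.221, -0.0, -2.221]
ft_force: [-0.3, -0.5, -1.3]
width: 0.0186
```

View pics/w2.png

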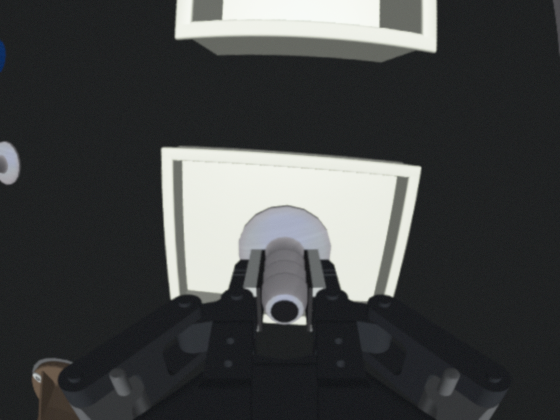

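The adapter is held upright over the tray. Next I lower it and release with a partial opening.

```bash
python3 -m handwheel '[[0,0,0,0,47,33,1],[0,0,0,38,0,0,1],[0,0,0,38,0,0,1],[0,0,0,38,0,0,1],[0,0,0,0,0,0,1],[0,0,0,0,0,0,0.5],[0,0,0,0,0,0,0.5],[0,0,0,0,0,0,0.5],[0,0,0,-35,0,0,0.5],[0,0,0,-50,0,0,0.5]]'; python3 -c "
from h import *
snap('wrist','w3.png')"
```

```text
clock: 6.55
ee_pos: [0.3548, -0.37, 0.115]
eef_rot: [-2.219, -0.002, 2.222]
ft_force: [0.4, -0.7, 0.6]
width: 0.0427
```

View pics/w3.png

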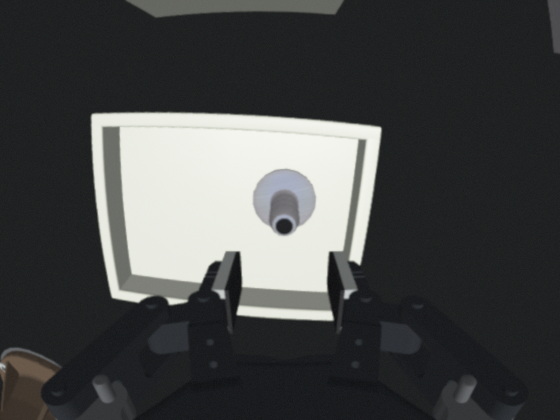

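The adapter stands in the tray, with its flange at pixel (284,199). Next is the near adapter, approached from slightly farther out because it sits at the inner limit of the reach.

```bash
python3 -m handwheel '[[0,0,0,0,-52,-15,0.5],[0,0,0,0,-52,-15,0.5],[0,0,0,0,-52,-15,0.5],[0,0,0,0,-52,-15,0.3],[0,0,0,0,-52,-15,0.3],[0,0,0,0,-52,-15,0.3],[0,0,0,0,-54,-15,0.3],[0,0,0,0,0,35,0.3],[0,0,0,0,0,0,0.3],[0,0,0,0,0,0,0.3]]'; python3 -c "
from h import *
snap('wrist','w4.png')
s=robot.read_state();print(s['joint_positions'],s['ee_pos'])"
```

```text
clock: 7.85
ee_pos: [0.4257, -0.0047, 0.1147]
eef_rot: [2.223, -0.001, -2.22]
ft_force: [0.0, 0.2, -0.3]
width: 0.0596
[-1.66664603e-01  4.18490727e-01  2.16276456e+00 -1.35763523e-04
  5.58886717e-01  1.40474072e+00] [ 0.4258489  -0.00483055  0.11460675]
```

View pics/w4.png

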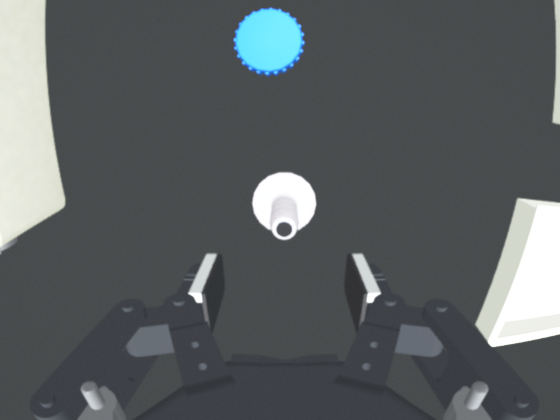

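```bash
python3 - <<'E'
from h import *
c=load('w4')
print(fonz(c,284.5,203,.0045),fonz(c,284,229,.056),fonz(c,269.5,41,.025))
E
```

```text
[ 0.42365296 -0.00443045  0.0045    ] [ 0.42271449 -0.00402049  0.056     ] [0.54561798 0.0057656  0.025     ]
```

```bash
python3 -m handwheel '[[0,0,0,30,0,2,0.3],[0,0,0,30,0,0,0.3],[0,0,0,30,0,0,0.3],[0,0,0,0,0,0,0.3],[0,0,0,0,0,0,1],[0,0,0,0,0,0,1],[0,0,0,0,0,0,1],[0,0,0,0,0,0,1],[0,0,0,0,0,0,1],[0,0,0,-20,0,0,1]]'; python3 -c "
from h import *
s=robot.read_state();print(s['joint_positions'],s['ee_pos'])"
```

```text
clock: 9.15
ee_pos: [0.4228, -0.0044, 0.0446]
eef_rot: [2.221, 0.0, -2.222]
ft_force: [0.2, 0.1, -1.6]
width: 0.0189
[-1.66791737e-01  5.66080582e-01  2.21873953e+00 -2.39510273e-04
  3.57459761e-01  1.40399625e+00] [ 0.42284459 -0.00438196  0.04459323]
```

```bash
python3 -m handwheel '[[0,0,0,-32,0,0,1],[0,0,0,-32,0,0,1],[0,0,0,0,45.5,-9,1],[0,0,0,0,45.5,-9,1],[0,0,0,0,45.5,-9,1],[0,0,0,0,48,30,1],[0,0,0,0,48,30,1],[0,0,0,0,48,30,1],[0,0,0,0,0,0,1],[0,0,0,0,0,0,1]]'; python3 -c "
from h import *
snap('wrist','w5.png')"
```

```text
clock: 10.4
ee_pos: [0.36, -0.2847, 0.1088]
eef_rot: [-2.222, 0.001, 2.221]
ft_force: [0.2, -0.0, -0.5]
width: 0.0188
```

View pics/w5.png

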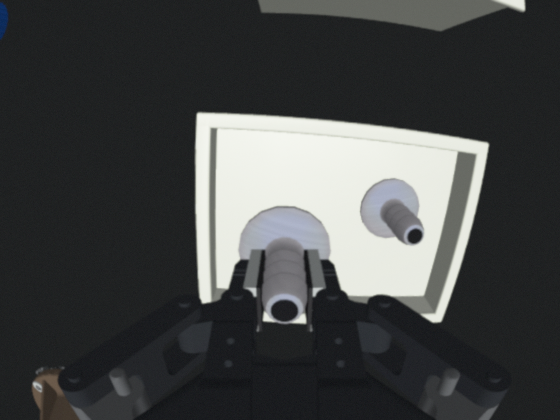

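The second adapter is over clear tray floor and the first stands well to its right. Now I lower and release it.

```bash
python3 -m handwheel '[[0,0,0,39,0,0,1],[0,0,0,39,0,0,1],[0,0,0,0,0,0,1],[0,0,0,0,0,0,0.5],[0,0,0,0,0,0,0.5],[0,0,0,0,0,0,0.5],[0,0,0,-40,0,0,0.5],[0,0,0,-50,0,0,0.5],[0,0,0,0,-35,-40,0.3],[0,0,0,0,-35,-40,0.3]]'; python3 -c "
from h import *
snap('wrist','w6.png')"
```

```text
clock: 11.7
ee_pos: [0.441, -0.2146, 0.1218]
eef_rot: [-2.224, 0.004, 2.219]
ft_force: [0.8, 0.1, -0.8]
width: 0.0596
```

View pics/w6.png

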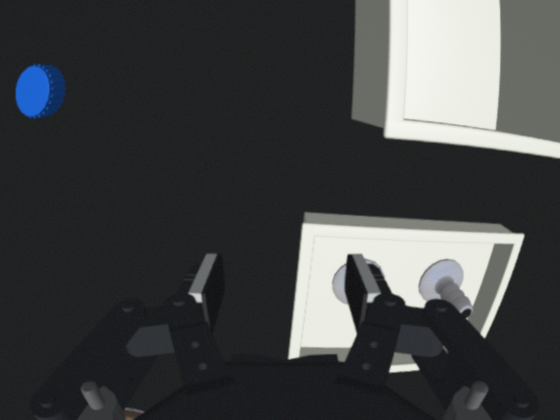

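```bash
python3 -m handwheel '[[0,0,0,0,-55,-26.5,0.1],[0,0,0,0,-55,-26.5,0.1],[0,0,0,0,-55,-26.5,0.1],[0,0,0,0,-56,-26.5,0.1],[0,0,0,40,0,0,0.1],[0,0,0,40,0,0,0.1],[0,0,0,28,0,0,0.1],[0,0,0,0,0,0,0.1],[0,0,0,0,0,0,1],[0,0,0,0,0,0,1]]'
```

```text
clock: 13.0
ee_pos: [0.5466, 0.006, 0.014]
eef_rot: [2.224, -0.0, -2.219]
ft_force: [-4.7, -0.6, 16.4]
width: 0.0441
```

```bash
python3 -c "
from h import *
snap('wrist','w7.png')"
```

```text
(no output)
```

View pics/w7.png

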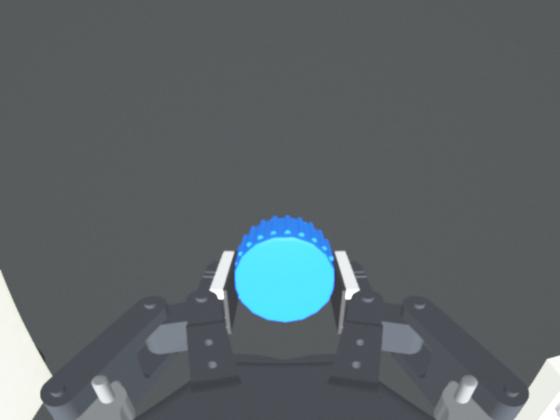

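The cap is centred between the pads. The vertical force is only the pads swinging forward on it. I'll lift it and carry it to the bin.

```bash
python3 -m handwheel '[[0,0,0,-30,0,0,1],[0,0,0,-60,0,0,1],[0,0,0,-60,0,0,1],[0,0,0,0,57,-5,1],[0,0,0,0,58,-5,1],[0,0,0,0,58,-5,1],[0,0,0,0,58,-5,1],[0,0,0,0,58,-4,1],[0,0,0,0,57,-4,1],[0,0,0,0,0,0,1]]'; python3 -c "
from h import *
snap('wrist','w8.png')"
```

```text
clock: 14.3
ee_pos: [0.5736, -0.3436, 0.1632]
eef_rot: [-2.222, 0.006, 2.219]
ft_force: [-1.0, 1.2, -0.3]
width: 0.0444
```

View pics/w8.png

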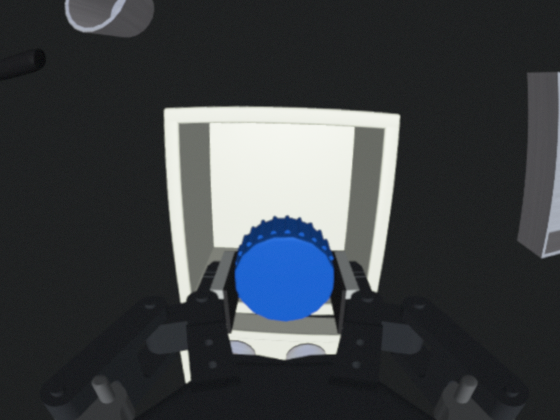

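```bash
python3 -m handwheel '[[0,0,0,39,0,0,1],[0,0,0,39,0,0,1],[0,0,0,0,0,0,1],[0,0,0,0,0,0,0.3],[0,0,0,0,0,0,0.3],[0,0,0,0,0,0,0.3],[0,0,0,0,0,0,0.3],[0,0,0,-39,0,0,0.3],[0,0,0,-55,0,0,0.3],[0,0,0,-55,0,0,0.3]]'; python3 -c "
from h import *
snap('wrist','w9.png')"
```

```text
clock: 15.6
ee_pos: [0.5739, -0.3398, 0.235]
eef_rot: [2.221, 0.0, -2.222]
ft_force: [0.6, -0.9, 0.1]
width: 0.0601
```

View pics/w9.png

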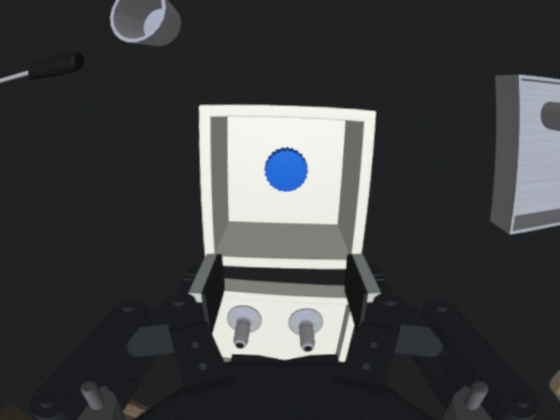

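The cap lies in the deep bin at pixel (286,170) and both adapters stand in the tray. Now over to the thumb post.

```bash
python3 -m handwheel '[[0,0,0,0,-56,9,0.3],[0,0,0,0,-56,9,0.3],[0,0,0,0,-56,9,0.3],[0,0,0,0,-56,9,0.3],[0,0,0,0,-56,9,0.3],[0,0,0,0,-56,9,0.3],[0,0,0,0,-56,9,0.3],[0,0,0,0,-56,9,0.3],[0,0,0,0,-56,9,0.3],[0,0,0,0,-56,9,0.3]]'
```

```text
clock: 16.9
ee_pos: [0.4834, 0.2219, 0.2334]
eef_rot: [2.222, 0.0, -2.221]
ft_force: [1.0, 0.4, 0.2]
width: 0.0599
```

```bash
python3 -m handwheel '[[0,0,0,0,-54,8,0.3],[0,0,0,0,-54,8,0.3],[0,0,0,0,0,0,0.3],[0,0,0,0,0,0,0.3],[0,0,0,0,0,0,0.3],[0,0,0,0,0,0,0.3],[0,0,0,0,0,0,0.3],[0,0,0,0,0,0,0.3],[0,0,0,0,0,0,0.3],[0,0,0,0,0,0,0.3]]';  python3 -c "
from h import *
snap('wrist','w10.png');snap('top','t10.png');snap('scene','s10.png')
s=robot.read_state();print(s['joint_positions'],s['ee_pos'])"
```

```text
clock: 18.15
ee_pos: [0.4679, 0.3281, 0.2332]
eef_rot: [2.221, 0.0, -2.221]
ft_force: [0.1, 0.8, -0.1]
width: 0.0597
[ 4.96098781e-01  4.21313000e-01  1.70003795e+00 -8.55346763e-05
  1.02032594e+00  2.06658981e+00] [0.46788124 0.32815268 0.23323591]
```

View pics/w10.png

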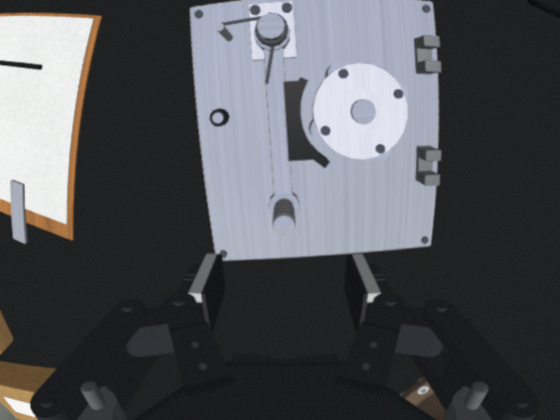

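View pics/s10.png

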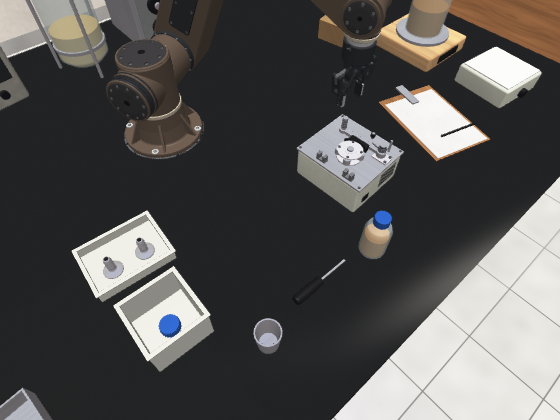

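```bash
python3 - <<'E'
from h import *
c=load('w10')
cv2.imwrite('pics/w10z.png',cv2.resize(c['img'][140:265,210:340],None,fx=4.5,fy=4.5,interpolation=cv2.INTER_CUBIC)[:,:,::-1])
print('post',fonz(c,284.5,224,.171),'pivot',fonz(c,272,27,.157),'rotor',fonz(c,363.5,111.5,.150))
E
```

```text
post [0.46687546 0.3284819  0.171     ] pivot [0.59462622 0.33648697 0.157     ] rotor [0.53970339 0.27496741 0.15      ]
```

View pics/w10z.png

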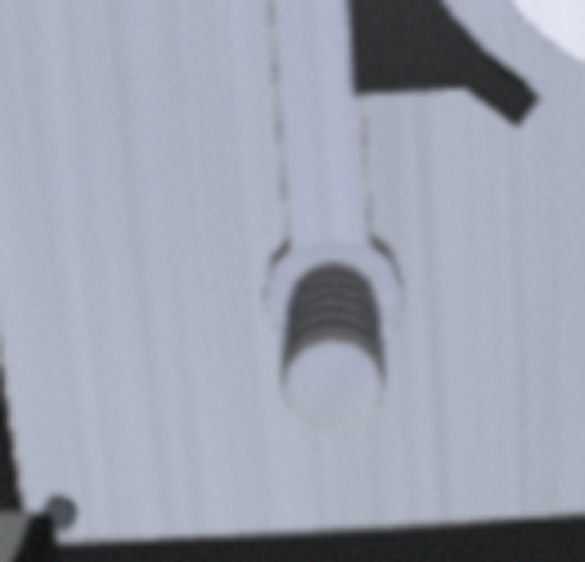

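The post top is at pixel (284,225), which puts it at (0.466, 0.3285) and matches the earlier estimate. I'll descend with a half-open gripper and pinch it.

```bash
python3 -m handwheel '[[0,0,0,0,0,1.5,0.5],[0,0,0,30,0,0,0.5],[0,0,0,30,0,0,0.5],[0,0,0,27,0,0,0.5],[0,0,0,0,0,0,0.5],[0,0,0,0,0,0,1],[0,0,0,0,0,0,1],[0,0,0,0,0,0,1],[0,0,0,0,0,0,1],[0,0,0,0,0,0,1]]';  python3 -c "
from h import *
snap('wrist','w11.png')
s=robot.read_state();print(s['wrist_torque'])"
```

```text
clock: 19.55
ee_pos: [0.4668, 0.3285, 0.1475]
eef_rot: [-2.223, -0.002, 2.219]
ft_force: [-0.0, 0.2, 7.0]
width: 0.0134
[ 0.07481927  0.18168838 -0.04010181]
```

View pics/w11.png

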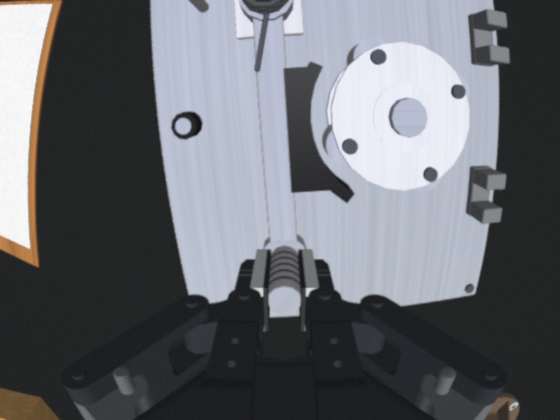

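The post is pinched with the fingertips clear above the arm. Now I swing it along the arc: 0.05 rad per row for six rows, then a check.

```bash
python3 -m handwheel '[[2,0,0,0,-6.5,0.2,1],[2,0,0,0,-6.5,0.1,1],[2,0,0,0,-6.5,0,1],[2,0,0,0,-6.5,-0.1,1],[2,0,0,0,-6.5,-0.2,1],[2,0,0,0,-6.5,-0.2,1],[0,0,0,0,0,0,1],[0,0,0,0,0,0,1],[0,0,0,0,0,0,1],[0,0,0,0,0,0,1]]';  python3 -c "
from h import *
snap('wrist','w12.png');snap('top','t12.png');snap('scene','s12.png')
s=robot.read_state();print(s['joint_positions'])
d=np.array(s['ee_pos'])-[.5958,.3363,0];print(np.hypot(d[0],d[1]),183.5-np.degrees(np.arctan2(d[1],d[0])),np.radians(183.5)-np.arctan2(d[1],d[0]))"
```

```text
clock: 20.85
ee_pos: [0.4693, 0.3664, 0.1475]
eef_rot: [-2.111, 0.222, 2.112]
ft_force: [-6.8, -5.8, 11.7]
width: 0.0133
[ 5.52032021e-01  5.54241460e-01  1.72799672e+00 -4.12652107e-04
  8.60464944e-01  2.33198186e+00]
0.13001625266347386 16.8644218759932 0.29433968818144063
```

View pics/w12.png

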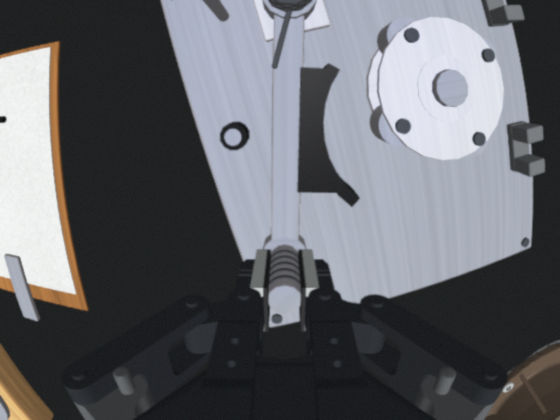

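```bash
python3 -m handwheel '[[2,0,0,0,-6.5,-0.3,1],[2,0,0,0,-6.5,-0.4,1],[2,0,0,0,-6.5,-0.5,1],[0,0,0,0,0,0,1],[0,0,0,0,0,0,1],[0,0,0,0,0,0,1],[0,0,0,0,0,0,1],[0,0,0,0,0,0,1],[0,0,0,0,0,0,1],[0,0,0,0,0,0,1]]';  python3 -c "
from h import *
snap('wrist','w13.png');snap('top','t13.png');snap('scene','s13.png')
s=robot.read_state();print(s['joint_positions'])
d=np.array(s['ee_pos'])-[.5958,.3363,0];print(np.hypot(d[0],d[1]),np.radians(183.5)-np.arctan2(d[1],d[0]))
c=load('w13');cv2.imwrite('pics/w13z.png',cv2.resize(c['img'][60:260,190:350],None,fx=3,fy=3)[:,:,::-1])"
```

```text
clock: 22.25
ee_pos: [0.4748, 0.3845, 0.1474]
eef_rot: [-2.051, 0.328, 2.054]
ft_force: [-8.0, -8.5, 12.6]
width: 0.0133
[ 5.72643202e-01  5.73771582e-01  1.68716463e+00 -4.80463921e-04
  8.83179241e-01  2.45829433e+00]
0.13018144868861067 0.43981111861375766
```

View pics/w13z.png

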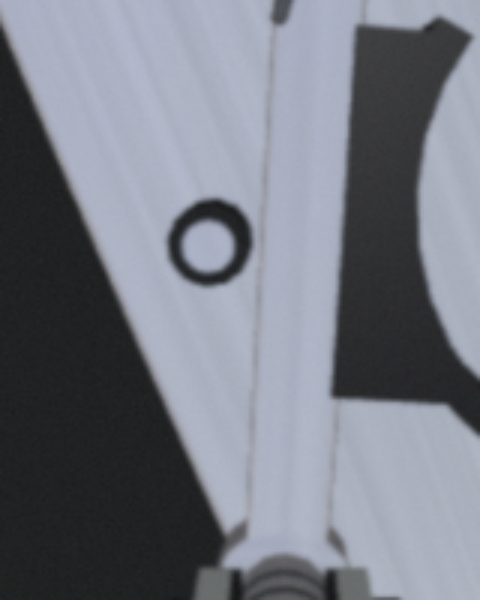

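The pin at zoomed pixel (210,240) is nearly touching the arm's edge at about x = 258, and the angle reads about 0.44. I'll creep on until the force shows the hard stop.

```bash
python3 -m handwheel '[[0,0,0,0,-1,-0.1,1],[0,0,0,0,-1,-0.1,1],[0,0,0,0,-1,-0.1,1],[0,0,0,0,0,0,1],[0,0,0,0,0,0,1],[0,0,0,0,0,0,1],[0,0,0,0,0,0,1],[0,0,0,0,0,0,1],[0,0,0,0,0,0,1],[0,0,0,0,0,0,1]]';  cat > st.py <<'E'
from h import *
s=robot.read_state()
d=np.array(s['ee_pos'])-[.5958,.3363,0];a=np.arctan2(d[1],d[0]);t=np.array([np.sin(a),-np.cos(a)])
print(np.hypot(d[0],d[1]),np.radians(183.5)-a,'tangential F',t@np.array(s['ft_force'])[:2],'radial',-np.array([np.cos(a),np.sin(a)])@np.array(s['ft_force'])[:2])
E
python3 st.py
```

```text
clock: 23.65
ee_pos: [0.4757, 0.3865, 0.1474]
eef_rot: [-2.05, 0.33, 2.056]
ft_force: [-10.7, -13.7, 14.2]
width: 0.0136
0.13021249924919312 0.45682104258763667 tangential F -16.762783003131258 radial -4.5671810990466835
```

```bash
python3 -m handwheel '[[0,0,0,0,-1,-0.1,1],[0,0,0,0,-1,-0.1,1],[0,0,0,0,0,0,1],[0,0,0,0,0,0,1],[0,0,0,0,0,0,1],[0,0,0,0,0,0,1],[0,0,0,0,0,0,1],[0,0,0,0,0,0,1],[0,0,0,0,0,0,1],[0,0,0,0,0,0,1]]'; python3 st.py;  python3 -c "
from h import *
c=snap('wrist','w14.png');t=snap('top','t14.png');s=snap('scene','s14.png')
cv2.imwrite('pics/w14z.png',cv2.resize(c['img'][60:260,190:350],None,fx=3,fy=3)[:,:,::-1])"
```

```text
clock: 24.9
ee_pos: [0.4757, 0.3869, 0.1473]
eef_rot: [-2.05, 0.333, 2.059]
ft_force: [-13.6, -22.4, 19.8]
width: 0.0131
0.13028369451566346 0.45980484417228284 tangential F -25.922244715867002 radial -3.7944535944687274
```

View pics/w14z.png

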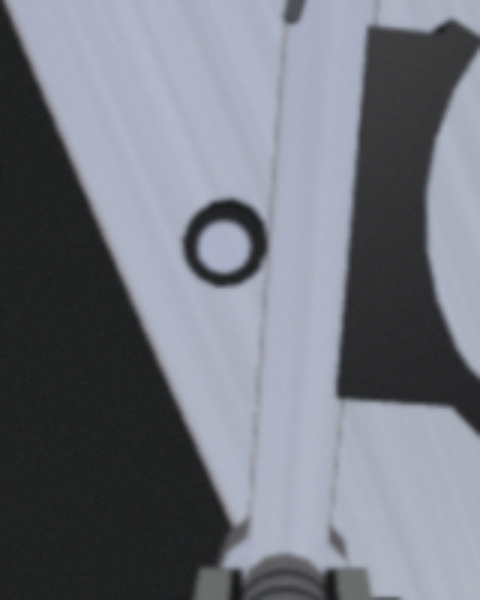

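View pics/s14.png

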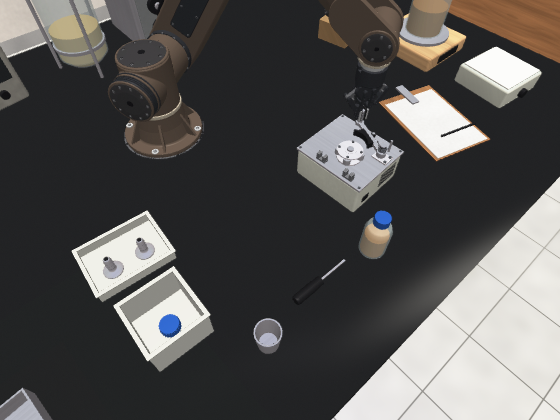

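View pics/t14.png

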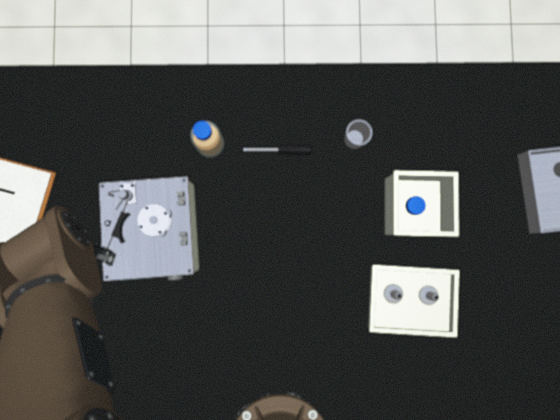

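At the stop: the last 2 mm of command moved the post only 0.4 mm while the force rose from 17 to 26 N, and the pin at zoomed pixel (225,242) touches the arm. Scene and top views show both adapters in the tray, the cap in the bin and the bystanders unmoved. Handing in.

```bash
python3 -c "
from h import *
s=robot.read_state();print(s['clock'],s['ee_pos'],s['ft_force'],s['width'],s['joint_velocities'])
print(robot.close_job())"; python3 st.py
```

```text
25.05 [0.47575752 0.38686428 0.14732175] [-13.73262346 -22.77471153  18.3410572 ] 0.013440770635067482 [-0.00096988 -0.0005016   0.00166859 -0.00140471 -0.0009155  -0.00242364]
the job is handed in; nothing more can be done
None
the job is handed in; nothing more can be done
```

The job is done and handed in at 25 s. Both hose adapters stand in the shallow wash tray and the used cap lies in the deep waste bin. The track is swung open to its stop, and the gripper is still pinching the thumb post to hold it there.

**Last checks:**
- **Track:** I measured an angle of about 0.46 rad against the stated 0.45, which is within calibration error. The wrist camera shows the arm touching the rubber-tipped pin. The last 2 mm of push moved the post only 0.4 mm, while the force rose from 17 to 26 N.
- **Fittings and bystanders:** The scene and top cameras show both adapters in the tray and the cap in the bin. The bottle, beaker and screwdriver show no movement.
- **Readings slightly off:** The gripper opening read a little under the true sizes: 13.4 mm on the 15 mm post and 44 mm on the 48 mm cap. The wrist also showed about 18 N of vertical force while holding the post, well below the limits.

No check failed.

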